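# Take the yellow cap off an empty gas bottle whose thread hand is unknown

### The arm

A 6-joint arm with a two-finger parallel gripper is mounted at the origin on the work surface. World frame = base frame: x ahead of the robot, y to its left, z up, the work surface at z = 0. Lengths are in mm, angles in rad, forces in N, time in s.
With the tool pointing down it reaches from about 300 to 775 mm from the base axis. Payload 14.6 kg.
Tool frame: the origin (TCP) lies on the centre line of the jaws, within the pads' length; the fingertips stand manip.tcp_to_tips ahead of it and the grasp point (between the pads) lies 5 mm behind it (manip.tcp_to_tips is the distance from the TCP to the fingertips, in mm); z points along the fingers, y is the direction in which the jaws open and shut (so a half turn about z gives the same grasp; the last joint's range is limited). The gripper opens to 94 mm and grips with 3 to 60 N. Pads are 16 mm wide; open, the fingers measure 119 mm over their backs; the gripper's body (75 mm by 177 mm) begins 78 mm behind the grasp point.
Start: joints at [-1.395, 0.3, 1.521, -0, 1.321, -0.067], TCP at [132.225, -533.859, 219.446] pointing down, gripper open.
Joint ranges: [-3.03, 3.03], [-0.79, 2.21], [0.23, 2.52], [-1.04, 4.18], [0, 3.07], [-2.55, 2.55]. Speed limits (rad/s): [2.22, 2.22, 2.57, 3.14, 3.14, 3.14].

### API

Orientations are given as [roll, pitch, yaw] about the fixed x, y, z axes, in that order (R = Rz(yaw) Ry(pitch) Rx(roll)).
In Python, from cell import manip, optics, workorder gives the robot as it stands. The module is installed in compiled form; this text tells all that it offers.
- The arm moves only by the tool jog_arm, never from a script. Its argument "deltas" is text: rows parted by semicolons, each of 5 numbers parted by spaces: the shift along the tool's x, y, z in mm, then the turn about the tool's z in rad, then the finger opening in mm, from 0 to 94. In form: tx ty tz twist grip; .... A call has exactly 10 rows; each row is the pose to reach, as a shift and turn from the pose commanded when the call began, along the tool's axes at that moment; what a row does not reach only later rows make up. A row lasts 1/8 s, in which the tool goes at most 62.5 mm and 10.7 degrees, less where a joint would pass 70% of its speed; a pose out of reach is approached as far as the arm can. A call with a gripper value outside its range is refused whole. The fingers move at their own pace and stop on an object; "squeeze" is the grip in N (left out, the last holds). Time passes only in rows, so rows that repeat a pose let the fingers close, or fill a call up. It gives the time, the measured TCP pose, the force and the opening at its end, in the units of the state.
- manip.read_state(): the state, without advancing time (a new reading comes with each control period).
- optics.camera(name): name is "scene" or "top"; returns (picture, depth): 420x560x3 uint8, red, green, blue; 420x560 float32, mm along the optical axis (not along the pixel's ray), 0 where there is no reading.
- optics.get_calibration(name): a dict with "intrinsics" (3x3 intrinsics, pixels), "dist_coeffs" ([k1, k2, p1, p2, k3] as OpenCV has them; the pictures are not rectified), "R" (3x3) and "t" (3): a world point X has camera coordinates R X + t. Camera axes: x right, y down, z forward; pixel columns grow to the right and rows downward; lengths in mm; the calibration is good to about 2 mm. A picture is of the moment at which its call begins. get_calibration takes no time and is no camera call.
- workorder.sign_off(): hands the job in, once; it reports no verdict.
The state is a dict: "clock": time; "joints": joint angles; "qd": joint speeds; "effort": joint torques, N m; "eef_pos": TCP position; "eef_rot": TCP orientation; "wrist_force": force on the tool from outside, world axes, zero at the start; "moment": the same for the moment, N m; "finger_gap": finger opening in mm.
Only numpy, scipy, OpenCV 4.12 (cv2) and the standard library are available. Lean on these libraries where they do the work, as an engineer would, in place of code of your own. Each camera call takes 0.05 s, during which the arm holds its last target.

### The job

The small gas bottle with the yellow cap is empty, and the scrap collector only takes it uncapped. Its cap may have a right-hand or a left-hand thread and nothing shows which, so find out by trying which way it loosens; unscrew the yellow cap, lift it off and finish while still holding it in the gripper, well clear above the bottle's neck (about 10 cm). Do not drop the cap, and leave the black-capped bottle, the mug, the jar lid and the green plastic bottle alone.

Things in the scene. Friction and masses are not known exactly. Their poses are not given: they have to be found in the camera images.
- cap: Yellow ribbed plastic screw cap, loose, about 50 g, round, 36 mm tall. Origin: centre of its open underside, z up its axis, 151 mm above the floor when screwed fully on, as at the start. Turned the wrong way it stops dead within 0.06 rad (torque climbs past 0.25 N m or the fingers slip); loosening takes under 0.15 N m. Which way loosens it differs from start to start.
- cap_grip (a point): Middle of the cap's grip, on its axis, 27 mm above the cap's origin: the upper 17 mm of the cap is a solid ribbed disc 39 mm in diameter (19 to 36 mm above the origin); the skirt below is 36 mm in diameter. Round: any grip yaw will do.
- thread (a point): Top of the threaded neck inside the cap, on the bottle's axis, 168 mm above the floor; neck 26 mm in diameter, 18 mm tall, coarse two-start thread. Loosening, the cap rises 3 mm over the first 1.2 rad and is then out of the thread; turned between 1.35 and 2.25 rad it lifts straight off. Turned less it cannot be pulled off, and turning back screws it on again.
- gas_bottle: Grey steel gas bottle that wears the yellow cap, standing upright and fixed in a steel floor bracket with two straps; 76 mm in diameter, its shoulder narrows to a 34 mm collar whose top is 150 mm above the floor. Origin: centre of its foot, z up.
- spare_bottle: The like grey gas bottle with a black cap (39 mm in diameter, top 187 mm above the floor), fixed in the same kind of bracket beside the first, at least 140 mm away. Not to be touched. Origin: centre of its foot.
- mug: White ceramic mug standing on the floor, 80 mm in diameter, 92 mm tall, handle on its +y side. Origin: centre of its underside. A bystander.
- jar_lid: Steel jar lid lying on the floor, rim up, 68 mm in diameter, 12 mm high. Origin: centre of its underside. A bystander.
- pet_bottle: Green PET bottle lying on its side, 64 mm in diameter, 217 mm long along its x axis, white twist cap at the +x end. Origin: on the floor under its middle. A bystander.
- bottle_crate_corner (a point): Near inner corner (towards the robot and the bottles) of the grey crate on the left, at its rim, 170 mm above the floor. From here the crate runs 400 mm away from the robot and 300 mm outwards; brown bottles in it reach 206 mm above the floor. Fixed.
- can_crate_corner (a point): Near inner corner of the grey crate on the right, at its rim, 170 mm above the floor. From here the crate runs 400 mm away from the robot and 300 mm outwards; crushed cans in it reach about 190 mm above the floor. Fixed.

How it is judged (in metres and radians):
At the end, for the whole second after the job is handed in: The yellow cap is off and held still in the fingers (gripped with more than 1 N, slower than 30 mm/s), its underside more than 210 mm above the floor, that is 42 mm clear of the top of the neck, within 80 mm sideways of the neck's axis, touching neither gas bottle (height (world z) of cap above 0.21 m and contact force between the fingers and cap above 1 N and contact force between cap and gas_bottle below 0.2 N and contact force between cap and spare_bottle below 0.2 N and linear speed of cap below 0.03 m/s and horizontal distance between cap and thread below 0.08 m); the arm keeps its last pose, push and grip.
It fails at once if the cap is dropped (its underside falls below 120 mm) (height (world z) of cap below 0.12 m).
It fails at once if the mug is moved more than 20 mm (distance of mug from where it was at the start of the episode above 0.02 m).
It fails at once if the jar lid is moved more than 20 mm (distance of jar_lid from where it was at the start of the episode above 0.02 m).
It fails at once if the green bottle is moved more than 20 mm (distance of pet_bottle from where it was at the start of the episode above 0.02 m).
It fails at once if the robot pushes the black-capped bottle with more than 5 N (contact force between any of the arm, the fingers and spare_bottle above 5 N).
It also fails if it takes over 45 s, if anything falls off the work surface, if the arm or the gripper's body presses on something with over 40 N, if the wrist force passes 120 N, or if a joint passes its speed limit or range.

## Working session

There is one attempt and no reset: what is moved stays moved. The work goes in short steps, Python scripts to look and compute and a tool call to move; the robot and the scene stay as the last step left them, time stands still between calls to the robot, and variables do not carry over. Pictures are saved under pics/ and viewed, and the job is handed in when it is done.

Besides the shell and the picture viewer there is one more tool, called after "Request:" as name(argument=value, ...), one argument or row to a line, values as JSON. jog_arm: Moves the arm, as the interface text tells. Its arguments: {"type":"object","properties":{"deltas":{"type":"string"},"squeeze":{"type":"number"}},"required":["deltas"]}

```bash
mkdir -p pics; python3 - <<'E'
from cell import manip, optics, workorder
import cv2, numpy as np
print(manip.read_state(), manip.tcp_to_tips)
for n in ("scene","top"):
    p,d=optics.camera(n)
    cv2.imwrite(f"pics/{n}0.png",p[:,:,::-1]); np.save(f"{n}0.npy",d); np.save(f"{n}0p.npy",p)
    c=optics.get_calibration(n); print(c)
E
```

```text
{'clock': 0.0, 'joints': array([-1.39460503e+00,  3.00462681e-01,  1.52156225e+00, -2.07138545e-05,
        1.32069287e+00, -6.66675290e-02]), 'qd': array([-0.00020353, -0.00044138,  0.00042322, -0.00091445,  0.00137274,
        0.00031805]), 'effort': array([ 1.87913953e-03, -5.31806266e+01, -3.52738452e+01,  7.09070242e-02,
        2.43754894e-02, -1.05588877e-04]), 'eef_pos': array([ 132.17750756, -533.636173  ,  218.89890486]), 'eef_rot': array([-3.14046867e+00, -5.49363058e-05,  2.42863930e-01]), 'wrist_force': array([-0.97792666,  0.42437636,  0.24909772]), 'moment': array([-0.03399331, -0.02063907,  0.03812157]), 'finger_gap': 93.51578327143551} 14.0
{'intrinsics': array([[411.92672004,   0.        , 272.60346433],
       [  0.        , 411.92672004, 216.34070893],
       [  0.        ,   0.        ,   1.        ]]), 'dist_coeffs': array([-0.05895089,  0.        ,  0.        ,  0.        ,  0.        ]), 'R': array([[-0.70515912,  0.70892466, -0.01328315],
       [ 0.61849588,  0.60583413, -0.50042767],
       [-0.34671813, -0.36109671, -0.86567644]]), 't': array([ 409.73512125, -326.95200156, 1292.76935837])}
{'intrinsics': array([[480.63625973,   0.        , 278.27214093],
       [  0.        , 480.63625973, 215.33615416],
       [  0.        ,   0.        ,   1.        ]]), 'dist_coeffs': array([-0.08079829,  0.        ,  0.        ,  0.        ,  0.        ]), 'R': array([[-0.09820032, -0.99516497,  0.0018364 ],
       [-0.97442553,  0.09577869, -0.20327648],
       [ 0.20211774, -0.02175125, -0.97911966]]), 't': array([  43.13891906,  634.70523536, 1059.07782503])}
```

View pics/scene0.png

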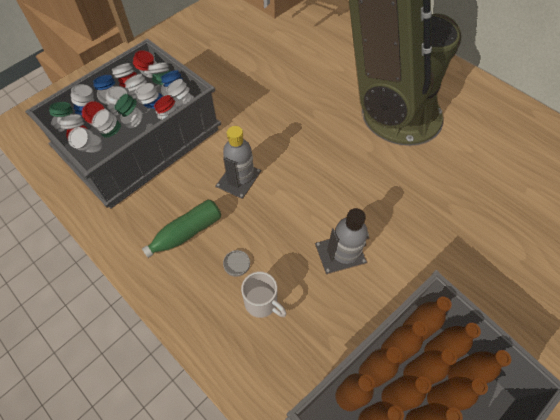

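View pics/top0.png

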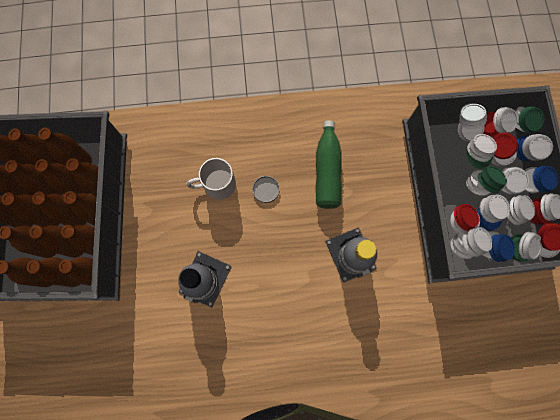

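The scene view shows the yellow cap at about (235,136) and the black cap at (355,218). In the top view the yellow cap is at (366,249) and the black one at (190,279). The mug, lid and green bottle lie beyond the bottles, and the can crate is right of the yellow cap.

```bash
cat > h.py <<'E'
import numpy as np, cv2
from cell import manip, optics
def ray(n,uv):
    c=optics.get_calibration(n); q=cv2.undistortPoints(np.array([[uv]],float),c['intrinsics'],c['dist_coeffs'])[0,0]
    R,t=c['R'],c['t']; return -R.T@t, R.T@np.array([q[0],q[1],1])
def onz(n,uv,z):
    o,d=ray(n,uv); return o+d*(z-o[2])/d[2]
def yellow(p):
    h=cv2.cvtColor(p,cv2.COLOR_RGB2HSV); m=cv2.inRange(h,(20,150,90),(35,255,255))
    n,l,s,ce=cv2.connectedComponentsWithStats(m); i=1+np.argmax(s[1:,4]); return (l==i),s[i],ce[i]
def points(n,m,d):
    c=optics.get_calibration(n); v,u=np.nonzero(m&(d>0))
    q=cv2.undistortPoints(np.c_[u,v].astype(float)[:,None],c['intrinsics'],c['dist_coeffs'])[:,0]
    P=np.c_[q,np.ones(len(q))]*d[v,u][:,None]; return (P-c['t'])@c['R']
E
python3 - <<'E'
from h import *
for n in("scene","top"):
    p=np.load(n+"0p.npy");d=np.load(n+"0.npy"); m,s,c=yellow(p); print(n,s,c)
    P=points(n,m,d); T=P[P[:,2]>np.percentile(P[:,2],95)-5]
    print(np.percentile(P[:,2],[5,50,95]),"top pts",len(T),(T.min(0)+T.max(0))/2,T.mean(0),np.ptp(T,axis=0))
    print("z=169",onz(n,c,169),"z=187",onz(n,c,187))
print("black",onz("top",(190,279),187))
# bright top face in top view
p=np.load("top0p.npy"); h=cv2.cvtColor(p,cv2.COLOR_RGB2HSV); m,s,c=yellow(p); x,y,w,hh=s[:4]
print(h[y-1:y+hh+1,x-1:x+w+1,2])
for n,uv in(("top",(436,279)),("top",(424,110))): print(onz(n,uv,170))
E
```

```text
scene [227 126  16  20 263] [234.84030418 135.44106464]
[154.52852303 183.56367648 187.50330589] top pts 144 [ 523.11082226 -189.19338658  186.04333119] [ 523.59744802 -188.05313301  185.43021826] [36.96655867 36.69151758  6.84903545]
z=169 [ 521.94442778 -189.71436739  169.        ] z=187 [ 531.43209025 -176.89222113  187.        ]
top [356 240  20  19 295] [365.8779661 249.0779661]
[175.20943965 185.6977643  188.77029261] top pts 234 [ 522.52488064 -190.12051459  187.15293309] [ 522.36907942 -189.51836635  186.31324129] [37.27488138 37.13576436  6.72443624]
z=169 [ 524.63689016 -192.53963479  169.        ] z=187 [ 522.54266003 -188.9697171   187.        ]
black [496.78387926 174.91528107 187.        ]
[[113 112 120 113 116 121 115 115 117 128 129 113 114 115 138 155 150 153
  151 150 146 149]
 [112 122 121 120 122 119 111 151 190 199 215 205 224 203 176 156 123 139
  148 153 148 157]
 [115 119 118 119 120 134 176 203 226 221 222 220 220 224 224 195 150 150
  154 158 161 164]
 [118 119 123 119 125 178 230 226 217 217 213 214 215 216 220 219 223 220
  185 161 166 163]
 [116 129 123 1
[... 954 characters left out ...]
13 213 214 213 216 214 218 212 215
  224 204 137  52]
 [ 75  69  80 133 202 218 219 220 214 214 213 212 216 217 212 214 214 216
  224 157  54  44]
 [ 76  73  77  95 122 180 224 219 218 213 213 217 216 215 214 215 225 225
  180 107  62  51]
 [ 79  64  70  81  77  99 177 213 225 221 220 222 217 220 223 218 208 185
  104  61  57  44]
 [ 79  74  59  71  90  97 102 142 188 204 213 212 211 208 209 189 105  66
   68  58  53  50]
 [ 76  66  75  61  72  79  79  84  73  77 125 141 149 131 106  86  60  63
   59  54  48  71]
 [ 74  66  68  73  68  67  67  69  81  76  63  72  88  73  64  66  60  56
   58  54  49 118]]
[ 447.40714941 -330.43751458  170.        ]
[ 822.64990069 -366.36496746  170.        ]
```

The cap axis is at about (522.6, -189.5). Both views agree within 1 mm, the top reads about 187 mm and the diameter about 37 mm, all as expected. I go above it, turning so that joint 6 is near 0 and the cap can be turned either way.

Request:
jog_arm(
  deltas="0 0 -30 0 94; 55 -29 -30 -0.12 94; 110 -57 -30 -0.24 94; 165 -86 -30 -0.36 94; 220 -115 -30 -0.48 94; 275 -143 -30 -0.6 94; 330 -172 -30 -0.72 94; 385 -200 -30 -0.84 94; 440 -229 -30 -0.98 94; 462 -240 -30 -0.98 94",
  squeeze=25,
)

```text
clock: 1.35
eef_pos: [524.6, -187.4, 248.9]
eef_rot: [-3.141, -0.0, 1.228]
wrist_force: [0.6, -0.7, -0.1]
finger_gap: 94.0
```

Request:
jog_arm(
  deltas="0 0 0 0 94; 0 0 0 0 94; 0 0 0 0 94; 0 0 0 0 94; 0 0 0 0 94; 0 0 0 0 94; 0 0 0 0 94; 0 0 0 0 94; 0 0 0 0 94; 0 0 0 0 94",
)

```text
clock: 2.6
eef_pos: [523.0, -189.8, 249.4]
eef_rot: [-3.142, -0.0, 1.223]
wrist_force: [-0.2, -0.2, 0.6]
finger_gap: 94.2
```

```bash
python3 - <<'E'
from h import *
s=manip.read_state(); print(s)
p,d=optics.camera("scene"); cv2.imwrite("pics/s1.png",p[:,:,::-1])
e=s['eef_pos'];y=s['eef_rot'][2]
D=np.array([522.6,-189.5])-e[:2]; print(D, "tool", D@[np.cos(y),np.sin(y)], D@[np.sin(y),-np.cos(y)])
E
```

```text
{'clock': 2.6, 'joints': array([-4.13952740e-01,  2.92872128e-01,  1.46000211e+00,  1.38547669e-05,
        1.38874507e+00, -6.60701291e-02]), 'qd': array([-8.00976759e-04,  5.55554064e-04,  4.96386932e-05, -6.55728098e-04,
       -3.10903407e-03, -9.54300159e-04]), 'effort': array([ 1.05298739e-03, -5.35303187e+01, -3.60616708e+01,  7.20361643e-02,
        2.13433220e-02, -1.95961038e-04]), 'eef_pos': array([ 522.99116983, -189.78997359,  249.4476784 ]), 'eef_rot': array([-3.14156697e+00, -1.53551778e-05,  1.22291121e+00]), 'wrist_force': array([-0.16186887, -0.20045495,  0.559455  ]), 'moment': array([-0.03351378, -0.01992688,  0.00113854]), 'finger_gap': 94.2208924836614}
[-0.39116983  0.28997359] tool 0.13924909962307558 -0.4665921215803171
```

View pics/s1.png

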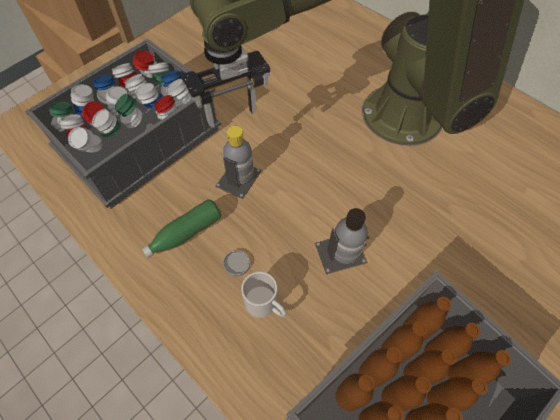

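The gripper stands above the cap, with its tips at about (211,128) and (251,112) and the cap at (235,136). I check this by projecting the tip midpoint.

```bash
python3 - <<'E'
from h import *
c=optics.get_calibration("scene"); y=1.223
for k in(-47,0,47):
  P=np.array([523+k*np.sin(y),-189.8-k*np.cos(y),235.4])
  print(cv2.projectPoints(P,cv2.Rodrigues(c['R'])[0],c['t'],c['intrinsics'],c['dist_coeffs'])[0].ravel())
E
```

```text
[250.03407685 110.67591238]
[231.94476026 117.04452212]
[213.51216551 123.56425185]
```

The projected tips match the picture. I descend to TCP z of about 174 and close.

Request:
jog_arm(
  deltas="0 0 25 0 94; 0 0 50 0 94; 0 0 65 0 94; 0 0 75 0 94; 0 0 75 0 94; 0 0 75 0 94; 0 0 75 0 60; 0 0 75 0 50; 0 0 75 0 45; 0 0 75 0 42",
  squeeze=25,
)

```text
clock: 3.9
eef_pos: [523.0, -189.8, 174.5]
eef_rot: [3.142, -0.0, 1.223]
wrist_force: [0.3, 0.9, 0.4]
finger_gap: 57.6
```

Request:
jog_arm(
  deltas="0 0 0 0 30; 0 0 0 0 30; 0 0 0 0 30; 0 0 0 0 30; 0 0 0 0 30; 0 0 0 0 30; 0 0 0 0 30; 0 0 0 0 30; 0 0 0 0 30; 0 0 0 0 30",
  squeeze=25,
)

```text
clock: 5.15
eef_pos: [522.9, -189.8, 174.5]
eef_rot: [-3.142, -0.0, 1.223]
wrist_force: [-2.8, 1.0, 1.8]
finger_gap: 37.7
```

```bash
python3 - <<'E'
from h import *
s=manip.read_state(); print(s)
E
```

```text
{'clock': 5.15, 'joints': array([-4.14024537e-01,  3.53891752e-01,  1.55746344e+00,  8.57552443e-06,
        1.23031590e+00, -6.60144396e-02]), 'qd': array([ 4.91857621e-04,  1.61194389e-03,  5.43489510e-04, -1.43097763e-03,
       -1.90752918e-05, -2.03770409e-03]), 'effort': array([-5.73644286e-02, -5.41666281e+01, -3.45684886e+01,  8.59972159e-02,
       -7.36707430e-01, -2.16313827e-03]), 'eef_pos': array([ 522.94683414, -189.8155821 ,  174.45554255]), 'eef_rot': array([-3.14151492e+00, -1.32398040e-05,  1.22278336e+00]), 'wrist_force': array([-2.80593908,  0.97640817,  1.76071351]), 'moment': array([0.18280998, 0.45442626, 0.05852215]), 'finger_gap': 37.744288884414104}
```

It's gripped with a gap of 37.7 mm and only a small side force. Next I try a small CCW turn (negative twist), watching the moment about z.

Request:
jog_arm(
  deltas="0 0 0 -0.02 30; 0 0 0 -0.04 30; 0 0 0 -0.06 30; 0 0 0 -0.08 30; 0 0 0 -0.1 30; 0 0 0 -0.12 30; 0 0 0 -0.12 30; 0 0 0 -0.12 30; 0 0 0 -0.12 30; 0 0 0 -0.12 30",
)

```text
clock: 6.4
eef_pos: [522.9, -189.6, 174.4]
eef_rot: [-3.141, -0.0, 1.344]
wrist_force: [-3.5, 4.6, 2.1]
finger_gap: 38.4
```

```bash
python3 - <<'E'
from h import *
s=manip.read_state(); print(s)
E
```

```text
{'clock': 6.4, 'joints': array([-4.13808725e-01,  3.53915841e-01,  1.55764713e+00,  2.61010484e-04,
        1.23068041e+00, -1.86702809e-01]), 'qd': array([-9.59923400e-04,  5.45137791e-05,  1.28595943e-03, -1.01580238e-03,
       -1.04220434e-03, -2.82751668e-04]), 'effort': array([ -1.22011978, -54.15414333, -35.53272486,  -0.46148887,
        -1.38716195,  -0.06673163]), 'eef_pos': array([ 522.85087468, -189.5758893 ,  174.36726607]), 'eef_rot': array([-3.14099889e+00, -3.62515851e-04,  1.34360315e+00]), 'wrist_force': array([-3.49560905,  4.57444233,  2.08565297]), 'moment': array([ 0.7185162 ,  0.76301134, -0.07492918]), 'finger_gap': 38.40991619984203}
```

The moment is only about 0.1 N m after 0.12 rad, so there's no dead stop yet. I continue slowly and read it while the tool is still turning, to rule out slip.

Request:
jog_arm(
  deltas="0 0 0 -0.02 30; 0 0 0 -0.04 30; 0 0 0 -0.06 30; 0 0 0 -0.08 30; 0 0 0 -0.1 30; 0 0 0 -0.12 30; 0 0 0 -0.14 30; 0 0 0 -0.16 30; 0 0 0 -0.18 30; 0 0 0 -0.2 30",
)

```text
clock: 7.65
eef_pos: [522.8, -189.8, 174.4]
eef_rot: [-3.141, -0.0, 1.543]
wrist_force: [-4.7, 3.8, 1.4]
finger_gap: 38.3
```

```bash
python3 - <<'E'
from h import *
s=manip.read_state(); print(s)
E
```

```text
{'clock': 7.65, 'joints': array([-4.14121272e-01,  3.53947528e-01,  1.55760971e+00,  1.78502607e-04,
        1.23048382e+00, -3.86831441e-01]), 'qd': array([ 0.00123822, -0.00064138,  0.00068939,  0.01384363,  0.00298386,
       -0.16052455]), 'effort': array([  0.18953233, -54.39588904, -35.69023132,  -0.44928792,
        -1.38051644,  -0.47360424]), 'eef_pos': array([ 522.8436273 , -189.78397251,  174.36491436]), 'eef_rot': array([-3.14124085e+00, -3.24969486e-04,  1.54344682e+00]), 'wrist_force': array([-4.73869354,  3.83082211,  1.36477893]), 'moment': array([ 0.87433477,  0.72222163, -0.74307105]), 'finger_gap': 38.33505209865804}
```

While turning, the moment reaches -0.74 N m, far over 0.25, so this way is dead and the fingers are slipping. I try the other way.

Request:
jog_arm(
  deltas="0 0 0 0.02 30; 0 0 0 0.04 30; 0 0 0 0.06 30; 0 0 0 0.08 30; 0 0 0 0.1 30; 0 0 0 0.12 30; 0 0 0 0.14 30; 0 0 0 0.16 30; 0 0 0 0.18 30; 0 0 0 0.2 30",
)

```text
clock: 8.9
eef_pos: [523.0, -190.0, 174.4]
eef_rot: [3.141, 0.0, 1.341]
wrist_force: [-4.1, -0.1, -0.8]
finger_gap: 38.4
```

```bash
python3 - <<'E'
from h import *
s=manip.read_state(); print(s)
E
```

```text
{'clock': 8.9, 'joints': array([-4.14194844e-01,  3.54020861e-01,  1.55740046e+00, -3.11069423e-04,
        1.22999656e+00, -1.84722378e-01]), 'qd': array([-6.52597797e-05,  1.60778306e-03, -9.09998168e-04, -8.02080715e-04,
       -1.22115024e-03,  1.58825650e-01]), 'effort': array([  0.78803195, -55.66112638, -35.79202294,   0.48448943,
        -0.8100288 ,  -0.32947132]), 'eef_pos': array([ 522.97852094, -190.01724233,  174.4095833 ]), 'eef_rot': array([3.14147472e+00, 3.20307131e-04, 1.34142779e+00]), 'wrist_force': array([-4.14643115, -0.14867757, -0.79213519]), 'moment': array([-0.11172421,  0.60500257, -0.03062845]), 'finger_gap': 38.397537128528974}
```

Turning positive, the moment stays near 0, so it seems to loosen clockwise (left-hand thread). I turn 0.4 further and check again while moving.

Request:
jog_arm(
  deltas="0 0 0 0.04 30; 0 0 0 0.08 30; 0 0 0 0.12 30; 0 0 0 0.16 30; 0 0 0 0.2 30; 0 0 0 0.24 30; 0 0 0 0.28 30; 0 0 0 0.32 30; 0 0 0 0.36 30; 0 0 0 0.4 30",
)

```text
clock: 10.15
eef_pos: [523.1, -190.1, 175.0]
eef_rot: [3.141, 0.0, 0.941]
wrist_force: [-4.0, -0.9, 3.9]
finger_gap: 38.3
```

```bash
python3 - <<'E'
from h import *
s=manip.read_state(); print(s)
E
```

```text
{'clock': 10.15, 'joints': array([-4.14237791e-01,  3.53362084e-01,  1.55689097e+00, -4.24947799e-04,
        1.23033845e+00,  2.15868410e-01]), 'qd': array([-1.88325084e-03, -5.16855058e-04,  2.26886812e-04,  1.22147355e-03,
        7.88326006e-04,  3.15665105e-01]), 'effort': array([  0.8945699 , -53.02177906, -34.44641232,   0.6347551 ,
        -1.20482113,  -0.60071172]), 'eef_pos': array([ 523.11428383, -190.13308585,  174.9834382 ]), 'eef_rot': array([3.14052895e+00, 1.76964006e-04, 9.40831729e-01]), 'wrist_force': array([-4.00785067, -0.8721223 ,  3.90196437]), 'moment': array([-0.12265434,  0.93359308,  0.05130414]), 'finger_gap': 38.252401344965406}
```

The torque is small and the fingers are being pushed up (z +0.6 mm, +4 N), so the cap is rising and the thread is left-hand. I turn another 1.2 rad, to about 1.8 in total, following the rise.

Request:
jog_arm(
  deltas="0 0 -1.5 0.12 30; 0 0 -1.8 0.24 30; 0 0 -2.1 0.36 30; 0 0 -2.4 0.48 30; 0 0 -2.7 0.6 30; 0 0 -3 0.75 30; 0 0 -3 0.9 30; 0 0 -3 1.05 30; 0 0 -3 1.2 30; 0 0 -3 1.2 30",
)

```text
clock: 11.4
eef_pos: [523.1, -190.1, 177.6]
eef_rot: [3.141, -0.001, -0.257]
wrist_force: [-3.8, -2.5, -0.2]
finger_gap: 38.3
```

```bash
python3 - <<'E'
from h import *
s=manip.read_state(); print(s)
E
```

```text
{'clock': 11.4, 'joints': array([-4.14233015e-01,  3.50894628e-01,  1.55380095e+00, -2.30078406e-04,
        1.23618453e+00,  1.41355269e+00]), 'qd': array([ 0.00419485,  0.00018395,  0.00074412,  0.00265133,  0.0018018 ,
       -0.0848597 ]), 'effort': array([  0.92803627, -55.06707072, -35.14429808,   0.50788594,
        -0.66696094,   1.70427863]), 'eef_pos': array([ 523.11542289, -190.07931877,  177.61661401]), 'eef_rot': array([ 3.14126638e+00, -6.69700970e-04, -2.56913791e-01]), 'wrist_force': array([-3.82780949, -2.52820743, -0.18818107]), 'moment': array([-0.1720534 ,  0.55177358, -0.01775353]), 'finger_gap': 38.30003937192287}
```

There's no net force now. I lift slowly at first, watching the force.

Request:
jog_arm(
  deltas="0 0 -0.5 0 30; 0 0 -1 0 30; 0 0 -1.5 0 30; 0 0 -2 0 30; 0 0 -2.5 0 30; 0 0 -3 0 30; 0 0 -3.5 0 30; 0 0 -4 0 30; 0 0 -4.5 0 30; 0 0 -5 0 30",
)

```text
clock: 12.65
eef_pos: [523.0, -189.8, 182.5]
eef_rot: [-3.142, -0.0, -0.257]
wrist_force: [-1.6, 0.2, -2.5]
finger_gap: 38.6
```

```bash
python3 - <<'E'
from h import *
s=manip.read_state(); print(s['eef_pos'],s['wrist_force'],s['moment'],s['finger_gap'])
p,d=optics.camera("scene"); cv2.imwrite("pics/s2.png",cv2.resize(p[60:220,150:350,::-1],(800,600)))
E
```

```text
[ 522.98876546 -189.80276932  182.50400413] [-1.56694077  0.20779139 -2.53017318] [-0.09899915  0.46145485  0.01056895] 38.598652923760156
```

View pics/s2.png

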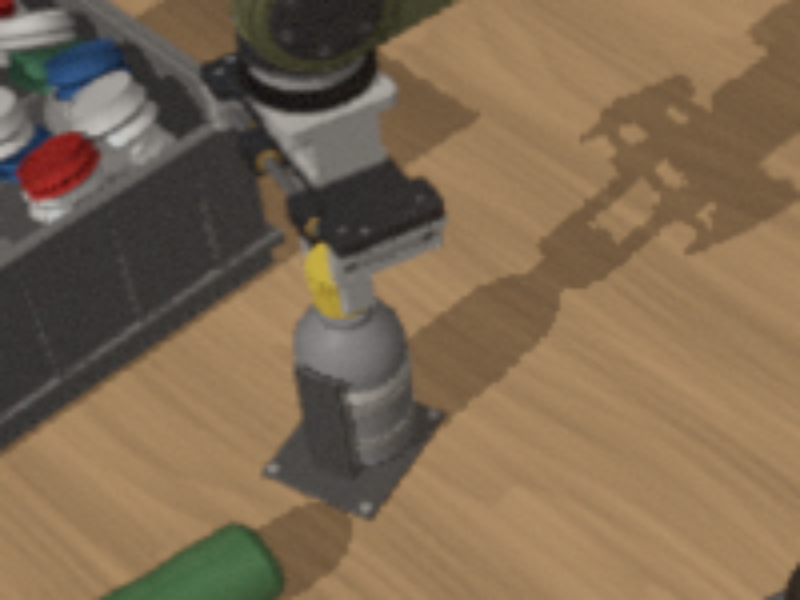

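The cap (about (320,285) in the 4x crop) is between the fingers above the collar. The lift force is only 2.5 N and the gap is 38.6 mm. I continue lifting moderately.

Request:
jog_arm(
  deltas="0 0 -1 0 30; 0 0 -2 0 30; 0 0 -4 0 30; 0 0 -6 0 30; 0 0 -8 0 30; 0 0 -10 0 30; 0 0 -12 0 30; 0 0 -14 0 30; 0 0 -17 0 30; 0 0 -20 0 30",
)

```text
clock: 13.95
eef_pos: [523.0, -189.8, 202.7]
eef_rot: [-3.142, -0.0, -0.257]
wrist_force: [0.7, 0.2, -0.7]
finger_gap: 38.4
```

```bash
python3 - <<'E'
from h import *
s=manip.read_state(); print(s['eef_pos'],s['wrist_force'],s['moment'],s['finger_gap'])
p,d=optics.camera("scene"); cv2.imwrite("pics/s3.png",cv2.resize(p[60:220,150:350,::-1],(800,600)))
E
```

```text
[ 523.01205067 -189.83105196  202.69586175] [ 0.72798707  0.15329049 -0.68672276] [0.01846686 0.04207044 0.01717898] 38.412100809001785
```

View pics/s3.png

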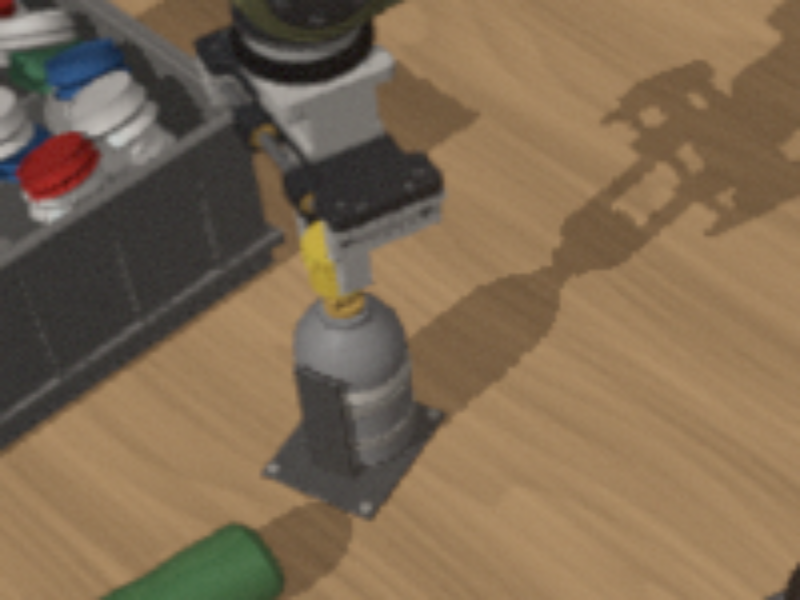

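The brass neck now shows at (345,303) and the cap is in the fingers with a force of about its own weight. I lift it to roughly 10 cm clear.

Request:
jog_arm(
  deltas="0 0 -8 0 30; 0 0 -18 0 30; 0 0 -30 0 30; 0 0 -42 0 30; 0 0 -54 0 30; 0 0 -66 0 30; 0 0 -76 0 30; 0 0 -84 0 30; 0 0 -88 0 30; 0 0 -88 0 30",
)

```text
clock: 15.25
eef_pos: [523.0, -189.8, 290.5]
eef_rot: [-3.142, -0.0, -0.257]
wrist_force: [0.3, 0.0, -0.6]
finger_gap: 38.3
```

Request:
jog_arm(
  deltas="0 0 0 0 30; 0 0 0 0 30; 0 0 0 0 30; 0 0 0 0 30; 0 0 0 0 30; 0 0 0 0 30; 0 0 0 0 30; 0 0 0 0 30; 0 0 0 0 30; 0 0 0 0 30",
)

```text
clock: 16.5
eef_pos: [523.0, -189.8, 290.5]
eef_rot: [3.142, -0.0, -0.257]
wrist_force: [0.6, -0.6, 0.1]
finger_gap: 38.6
```

```bash
python3 - <<'E'
from h import *
s=manip.read_state(); print(s['clock'],s['eef_pos'],s['wrist_force'],s['moment'],s['finger_gap'])
p,d=optics.camera("scene"); cv2.imwrite("pics/s4.png",cv2.resize(p[30:230,130:400,::-1],(800,592)))
m,st,c=yellow(p); P=points("scene",m,d); print(st,c,P.min(0),np.median(P,0),P.max(0))
p,d=optics.camera("top");cv2.imwrite("pics/t4.png",p[:,:,::-1])
E
```

```text
16.5 [ 522.98206158 -189.82897781  290.4781846 ] [ 0.56983819 -0.60036631  0.06674675] [-0.00240153  0.02014247  0.01313158] 38.624986181459086
[221  92  10  22 130] [225.14615385 103.4       ] [ 376.16022218 -433.1611689     2.18948531] [ 538.99789946 -187.1811562   294.69842046] [ 543.67470169 -175.58698747  304.27662802]
```

View pics/s4.png

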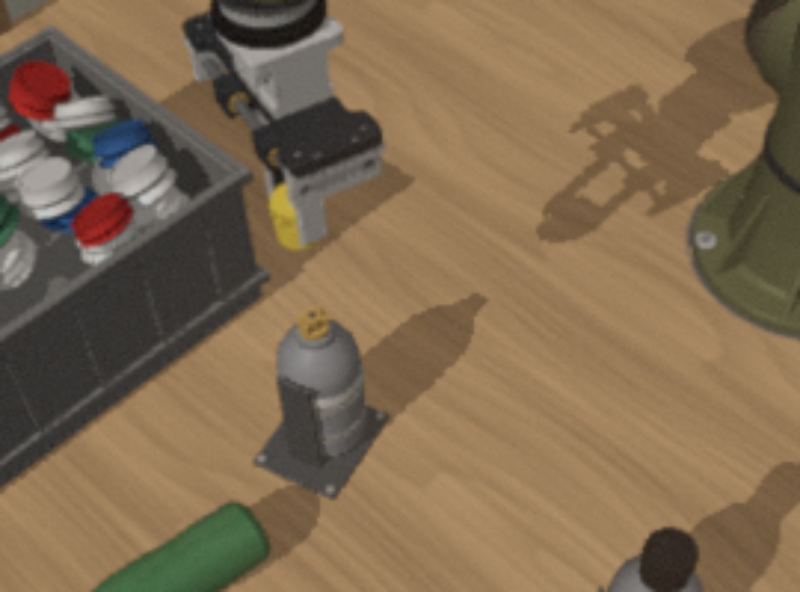

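View pics/t4.png

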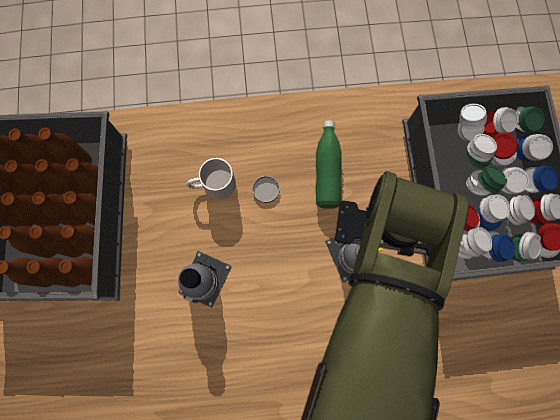

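The scene crop shows the cap in the fingers at (295,215), well above the bare neck at (315,322). The top view shows the mug, lid, green bottle and black-capped bottle where they were. I hand in the job.

```bash
python3 -c "
from cell import workorder; print(workorder.sign_off())"
```

```text
the job is handed in; nothing more can be done
None
```

The yellow cap is off and was held still in the gripper, about 10 cm above the bare neck, when I handed in the job at about 16.6 s. I got no verdict back.

- **Thread direction:** It is a left-hand thread. Counter-clockwise (seen from above), the moment reached 0.74 N m while turning and the fingers slipped. Clockwise, it stayed below about 0.1 N m and the cap rose. I turned it about 1.8 rad and lifted it straight off.
- **Last checks:** The finger gap was 38.6 mm on the 39 mm disc. The TCP was at (523, -190, 290), which puts the cap's underside at about 268 mm by calculation. The camera's median depth on the cap, 295 mm, agrees. The pictures show the bare neck, and the mug, jar lid, green bottle and black-capped bottle look unmoved.
- **Readings that disagreed:**
  - After the first 0.12 rad counter-clockwise, the moment read at rest was only -0.07 N m. That looked like loosening, and I only found it was wrong by reading it while the tool was turning.
  - The joint 6 torque did not follow the wrist moment, so I did not use it.
  - A few stray depth points at the edge of the cap mask fell on the floor. I ignored them by taking the median.

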